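# Set the gas valves of a nitrogen evaporator

## Task

Set the toggle valves on the nitrogen evaporator so that gas blows on every tube and nowhere else: each well has the valve in line with it, lever tipped towards the wells for on, away from them for off. Some valves may already be right; flick only those that are wrong, without flicking any other lever over even for a moment. Leave the tubes, plugs and glassware standing as they are.

Things in the scene. Friction and masses are not known exactly. Their poses are not given: they have to be found in the camera images.
- evaporator: six-place nitrogen evaporator, fixed: light grey housing 170 x 240 x 40 mm high, with a dark anodised well block on its far half and, on two posts over its near half, a gas bar with six toggle valves. Origin: on the bench under the middle of the valve row; x points from the valves to the wells, y along the rows towards valve 1, z up. Valves and wells 1 to 6 lie at y = 80, 48, 16, -16, -48, -80 mm
- well_row (a point): middle of the row of six wells, at the top of the dark block (60 x 200 mm, 85 mm above the bench): 70 mm in the evaporator's +x from the valve row. Mouths 21 mm wide, 32 mm apart; well n is in line with valve n, whose thin steel gas tube runs straight back at 170 mm height and down to 6 mm over a sample tube's mouth
- gas_bar (a point): middle of the top of the square dark gas bar (30 x 235 mm, top 185 mm above the bench), straight above the evaporator's origin; the six toggle valves stand on it in one row. At its +y end, 150 mm from the middle, is a round pressure gauge, 36 mm across, lower than the bar's top
- lever1 (a point): tip of the steel bat lever of toggle valve 1: a round lever 9 mm thick and 38 mm long from its pivot, which lies on the middle line of the bar, 195 mm above the bench; neighbours stand 32 mm apart; the point lies on the lever's axis at its very end, 230 mm above the bench when the lever is at either end
- lever2 (a point): tip of the steel bat lever of toggle valve 2: a round lever 9 mm thick and 38 mm long from its pivot, which lies on the middle line of the bar, 195 mm above the bench; neighbours stand 32 mm apart; the point lies on the lever's axis at its very end, 230 mm above the bench when the lever is at either end
- lever3 (a point): tip of the steel bat lever of toggle valve 3: a round lever 9 mm thick and 38 mm long from its pivot, which lies on the middle line of the bar, 195 mm above the bench; neighbours stand 32 mm apart; the point lies on the lever's axis at its very end, 230 mm above the bench when the lever is at either end
- lever4 (a point): tip of the steel bat lever of toggle valve 4: a round lever 9 mm thick and 38 mm long from its pivot, which lies on the middle line of the bar, 195 mm above the bench; neighbours stand 32 mm apart; the point lies on the lever's axis at its very end, 230 mm above the bench when the lever is at either end
- lever5 (a point): tip of the steel bat lever of toggle valve 5: a round lever 9 mm thick and 38 mm long from its pivot, which lies on the middle line of the bar, 195 mm above the bench; neighbours stand 32 mm apart; the point lies on the lever's axis at its very end, 230 mm above the bench when the lever is at either end
- lever6 (a point): tip of the steel bat lever of toggle valve 6: a round lever 9 mm thick and 38 mm long from its pivot, which lies on the middle line of the bar, 195 mm above the bench; neighbours stand 32 mm apart; the point lies on the lever's axis at its very end, 230 mm above the bench when the lever is at either end
- valve1 (a joint): toggle valve 1, rad: 0 = gas off, lever leaning 0.4 rad towards the near side (evaporator's -x, away from the wells); 0.8 = gas on, lever leaning 0.4 rad towards the wells (+x). It snaps: a spring holds it at either end, and once pushed past upright (0.4) it jumps over to the other end by itself; about 2 N near the tip moves it
- valve2 (a joint): toggle valve 2, rad: 0 = gas off, lever leaning 0.4 rad towards the near side (evaporator's -x, away from the wells); 0.8 = gas on, lever leaning 0.4 rad towards the wells (+x). It snaps: a spring holds it at either end, and once pushed past upright (0.4) it jumps over to the other end by itself; about 2 N near the tip moves it
- valve3 (a joint): toggle valve 3, rad: 0 = gas off, lever leaning 0.4 rad towards the near side (evaporator's -x, away from the wells); 0.8 = gas on, lever leaning 0.4 rad towards the wells (+x). It snaps: a spring holds it at either end, and once pushed past upright (0.4) it jumps over to the other end by itself; about 2 N near the tip moves it
- valve4 (a joint): toggle valve 4, rad: 0 = gas off, lever leaning 0.4 rad towards the near side (evaporator's -x, away from the wells); 0.8 = gas on, lever leaning 0.4 rad towards the wells (+x). It snaps: a spring holds it at either end, and once pushed past upright (0.4) it jumps over to the other end by itself; about 2 N near the tip moves it
- valve5 (a joint): toggle valve 5, rad: 0 = gas off, lever leaning 0.4 rad towards the near side (evaporator's -x, away from the wells); 0.8 = gas on, lever leaning 0.4 rad towards the wells (+x). It snaps: a spring holds it at either end, and once pushed past upright (0.4) it jumps over to the other end by itself; about 2 N near the tip moves it
- valve6 (a joint): toggle valve 6, rad: 0 = gas off, lever leaning 0.4 rad towards the near side (evaporator's -x, away from the wells); 0.8 = gas on, lever leaning 0.4 rad towards the wells (+x). It snaps: a spring holds it at either end, and once pushed past upright (0.4) it jumps over to the other end by itself; about 2 N near the tip moves it
- tube_a_mid (a point): centre of an open glass sample tube, 20 mm in diameter, 100 mm long, standing loose in one of the wells with its upper 62 mm above the block (mouth 147 mm above the bench); the point is 50 mm above its foot
- tube_b_mid (a point): centre of an open glass sample tube, 20 mm in diameter, 100 mm long, standing loose in one of the wells with its upper 62 mm above the block (mouth 147 mm above the bench); the point is 50 mm above its foot
- tube_c_mid (a point): centre of an open glass sample tube, 20 mm in diameter, 100 mm long, standing loose in one of the wells with its upper 62 mm above the block (mouth 147 mm above the bench); the point is 50 mm above its foot
- plug_a: white plastic blanking plug closing an empty well: 26 mm flange lying on the block, small knob, 15 mm high above the block; origin at the foot of its stem, 20 mm below the block's top
- plug_b: white plastic blanking plug closing an empty well: 26 mm flange lying on the block, small knob, 15 mm high above the block; origin at the foot of its stem, 20 mm below the block's top
- plug_c: white plastic blanking plug closing an empty well: 26 mm flange lying on the block, small knob, 15 mm high above the block; origin at the foot of its stem, 20 mm below the block's top
- beaker: glass beaker, 70 mm across, 95 mm high, loose on the bench at the evaporator's +y side; origin at the centre of its foot
- flask: small conical glass flask, 64 mm across the foot, 104 mm high, loose on the bench at the evaporator's -y side; origin at the centre of its foot
- bottle: glass bottle with a blue cap, 70 mm across, 135 mm high, loose on the bench at the evaporator's -y side; origin at the centre of its foot
There are look-alikes about, which are no part of the job. What is shaped like the part that bears tube_c_mid but blue, green or purple is not meant.

How it is judged:
At the end, for the whole second after the job is handed in: Every valve whose well holds a tube is on (joint above 0.65 of 0.8 rad) and every other valve is off (below 0.15 rad); the three tubes still stand upright in their wells ((((y of tube_a_mid in the frame of evaporator below 0.068 m or y of tube_a_mid in the frame of evaporator above 0.092 m) and (y of tube_b_mid in the frame of evaporator below 0.068 m or y of tube_b_mid in the frame of evaporator above 0.092 m) and (y of tube_c_mid in the frame of evaporator below 0.068 m or y of tube_c_mid in the frame of evaporator above 0.092 m)) or value of joint valve1 above 0.65 rad) and (((y of tube_a_mid in the frame of evaporator below 0.036 m or y of tube_a_mid in the frame of evaporator above 0.06 m) and (y of tube_b_mid in the frame of evaporator below 0.036 m or y of tube_b_mid in the frame of evaporator above 0.06 m) and (y of tube_c_mid in the frame of evaporator below 0.036 m or y of tube_c_mid in the frame of evaporator above 0.06 m)) or value of joint valve2 above 0.65 rad) and (((y of tube_a_mid in the frame of evaporator below 0.004 m or y of tube_a_mid in the frame of evaporator above 0.028 m) and (y of tube_b_mid in the frame of evaporator below 0.004 m or y of tube_b_mid in the frame of evaporator above 0.028 m) and (y of tube_c_mid in the frame of evaporator below 0.004 m or y of tube_c_mid in the frame of evaporator above 0.028 m)) or value of joint valve3 above 0.65 rad) and (((y of tube_a_mid in the frame of evaporator below -0.028 m or y of tube_a_mid in the frame of evaporator above -0.004 m) and (y of tube_b_mid in the frame of evaporator below -0.028 m or y of tube_b_mid in the frame of evaporator above -0.004 m) and (y of tube_c_mid in the frame of evaporator below -0.028 m or y of tube_c_mid in the frame of evaporator above -0.004 m)) or value of joint valve4 above 0.65 rad) and (((y of tube_a_mid in the frame of evaporator below -0.06 m or y of tube_a_mid in the frame of evaporator above -0.036 m) and (y of tube_b_mid in the frame of evaporator below -0.06 m or y of tube_b_mid in the frame of evaporator above -0.036 m) and (y of tube_c_mid in the frame of evaporator below -0.06 m or y of tube_c_mid in the frame of evaporator above -0.036 m)) or value of joint valve5 above 0.65 rad) and (((y of tube_a_mid in the frame of evaporator below -0.092 m or y of tube_a_mid in the frame of evaporator above -0.068 m) and (y of tube_b_mid in the frame of evaporator below -0.092 m or y of tube_b_mid in the frame of evaporator above -0.068 m) and (y of tube_c_mid in the frame of evaporator below -0.092 m or y of tube_c_mid in the frame of evaporator above -0.068 m)) or value of joint valve6 above 0.65 rad) and (y of tube_a_mid in the frame of evaporator between 0.068 and 0.092 m or y of tube_b_mid in the frame of evaporator between 0.068 and 0.092 m or y of tube_c_mid in the frame of evaporator between 0.068 and 0.092 m or value of joint valve1 below 0.15 rad) and (y of tube_a_mid in the frame of evaporator between 0.036 and 0.06 m or y of tube_b_mid in the frame of evaporator between 0.036 and 0.06 m or y of tube_c_mid in the frame of evaporator between 0.036 and 0.06 m or value of joint valve2 below 0.15 rad) and (y of tube_a_mid in the frame of evaporator between 0.004 and 0.028 m or y of tube_b_mid in the frame of evaporator between 0.004 and 0.028 m or y of tube_c_mid in the frame of evaporator between 0.004 and 0.028 m or value of joint valve3 below 0.15 rad) and (y of tube_a_mid in the frame of evaporator between -0.028 and -0.004 m or y of tube_b_mid in the frame of evaporator between -0.028 and -0.004 m or y of tube_c_mid in the frame of evaporator between -0.028 and -0.004 m or value of joint valve4 below 0.15 rad) and (y of tube_a_mid in the frame of evaporator between -0.06 and -0.036 m or y of tube_b_mid in the frame of evaporator between -0.06 and -0.036 m or y of tube_c_mid in the frame of evaporator between -0.06 and -0.036 m or value of joint valve5 below 0.15 rad) and (y of tube_a_mid in the frame of evaporator between -0.092 and -0.068 m or y of tube_b_mid in the frame of evaporator between -0.092 and -0.068 m or y of tube_c_mid in the frame of evaporator between -0.092 and -0.068 m or value of joint valve6 below 0.15 rad) and angle between each of tube_a_mid, tube_b_mid, tube_c_mid's own z axis and vertical below 0.15 rad); the robot touches nothing.
It fails at once if a valve that was rightly off, at a plugged well, is flicked on (((y of tube_a_mid in the frame of evaporator below 0.068 m or y of tube_a_mid in the frame of evaporator above 0.092 m) and (y of tube_b_mid in the frame of evaporator below 0.068 m or y of tube_b_mid in the frame of evaporator above 0.092 m) and (y of tube_c_mid in the frame of evaporator below 0.068 m or y of tube_c_mid in the frame of evaporator above 0.092 m) and value of joint valve1 above 0.5 rad and distance of lever1 from where it was at the start of the episode above 0.02 m) or ((y of tube_a_mid in the frame of evaporator below 0.036 m or y of tube_a_mid in the frame of evaporator above 0.06 m) and (y of tube_b_mid in the frame of evaporator below 0.036 m or y of tube_b_mid in the frame of evaporator above 0.06 m) and (y of tube_c_mid in the frame of evaporator below 0.036 m or y of tube_c_mid in the frame of evaporator above 0.06 m) and value of joint valve2 above 0.5 rad and distance of lever2 from where it was at the start of the episode above 0.02 m) or ((y of tube_a_mid in the frame of evaporator below 0.004 m or y of tube_a_mid in the frame of evaporator above 0.028 m) and (y of tube_b_mid in the frame of evaporator below 0.004 m or y of tube_b_mid in the frame of evaporator above 0.028 m) and (y of tube_c_mid in the frame of evaporator below 0.004 m or y of tube_c_mid in the frame of evaporator above 0.028 m) and value of joint valve3 above 0.5 rad and distance of lever3 from where it was at the start of the episode above 0.02 m) or ((y of tube_a_mid in the frame of evaporator below -0.028 m or y of tube_a_mid in the frame of evaporator above -0.004 m) and (y of tube_b_mid in the frame of evaporator below -0.028 m or y of tube_b_mid in the frame of evaporator above -0.004 m) and (y of tube_c_mid in the frame of evaporator below -0.028 m or y of tube_c_mid in the frame of evaporator above -0.004 m) and value of joint valve4 above 0.5 rad and distance of lever4 from where it was at the start of the episode above 0.02 m) or ((y of tube_a_mid in the frame of evaporator below -0.06 m or y of tube_a_mid in the frame of evaporator above -0.036 m) and (y of tube_b_mid in the frame of evaporator below -0.06 m or y of tube_b_mid in the frame of evaporator above -0.036 m) and (y of tube_c_mid in the frame of evaporator below -0.06 m or y of tube_c_mid in the frame of evaporator above -0.036 m) and value of joint valve5 above 0.5 rad and distance of lever5 from where it was at the start of the episode above 0.02 m) or ((y of tube_a_mid in the frame of evaporator below -0.092 m or y of tube_a_mid in the frame of evaporator above -0.068 m) and (y of tube_b_mid in the frame of evaporator below -0.092 m or y of tube_b_mid in the frame of evaporator above -0.068 m) and (y of tube_c_mid in the frame of evaporator below -0.092 m or y of tube_c_mid in the frame of evaporator above -0.068 m) and value of joint valve6 above 0.5 rad and distance of lever6 from where it was at the start of the episode above 0.02 m)).
It fails at once if a valve that was rightly on, at a tube, is flicked off (((y of tube_a_mid in the frame of evaporator between 0.068 and 0.092 m or y of tube_b_mid in the frame of evaporator between 0.068 and 0.092 m or y of tube_c_mid in the frame of evaporator between 0.068 and 0.092 m) and value of joint valve1 below 0.3 rad and distance of lever1 from where it was at the start of the episode above 0.02 m) or ((y of tube_a_mid in the frame of evaporator between 0.036 and 0.06 m or y of tube_b_mid in the frame of evaporator between 0.036 and 0.06 m or y of tube_c_mid in the frame of evaporator between 0.036 and 0.06 m) and value of joint valve2 below 0.3 rad and distance of lever2 from where it was at the start of the episode above 0.02 m) or ((y of tube_a_mid in the frame of evaporator between 0.004 and 0.028 m or y of tube_b_mid in the frame of evaporator between 0.004 and 0.028 m or y of tube_c_mid in the frame of evaporator between 0.004 and 0.028 m) and value of joint valve3 below 0.3 rad and distance of lever3 from where it was at the start of the episode above 0.02 m) or ((y of tube_a_mid in the frame of evaporator between -0.028 and -0.004 m or y of tube_b_mid in the frame of evaporator between -0.028 and -0.004 m or y of tube_c_mid in the frame of evaporator between -0.028 and -0.004 m) and value of joint valve4 below 0.3 rad and distance of lever4 from where it was at the start of the episode above 0.02 m) or ((y of tube_a_mid in the frame of evaporator between -0.06 and -0.036 m or y of tube_b_mid in the frame of evaporator between -0.06 and -0.036 m or y of tube_c_mid in the frame of evaporator between -0.06 and -0.036 m) and value of joint valve5 below 0.3 rad and distance of lever5 from where it was at the start of the episode above 0.02 m) or ((y of tube_a_mid in the frame of evaporator between -0.092 and -0.068 m or y of tube_b_mid in the frame of evaporator between -0.092 and -0.068 m or y of tube_c_mid in the frame of evaporator between -0.092 and -0.068 m) and value of joint valve6 below 0.3 rad and distance of lever6 from where it was at the start of the episode above 0.02 m)).
It fails at once if a tube or plug is shifted in its well or pulled out by more than 12 mm (distance of any of tube_a_mid, tube_b_mid, tube_c_mid, plug_a, plug_b, plug_c from where it was at the start of the episode above 0.012 m).
It fails at once if beaker, flask or bottle is pushed more than 20 mm or tipped (distance of any of beaker, flask, bottle from where it was at the start of the episode above 0.02 m or angle between any of beaker, flask, bottle's own z axis and vertical above 0.3 rad).
It also fails if it takes over 54 s, if anything falls off the work surface, if the arm or the gripper's body presses on something with over 40 N, if the wrist force passes 120 N, or if a joint passes its speed limit or range.

## Robot

A 6-joint arm with a two-finger parallel gripper is mounted at the origin on the work surface. World frame = base frame: x ahead of the robot, y to its left, z up, the work surface at z = 0. Lengths are in m, angles in rad, forces in N, time in s.
With the tool pointing down it reaches from about 0.2 to 0.875 m from the base axis. Payload 3.4 kg.
Tool frame: the origin (TCP) lies between the finger pads; the fingertips stand 25 mm ahead of it and the grasp point (between the pads) lies 6 mm ahead of it (r.nose_length is the z of the fingertips in the tool frame, in m); z points along the fingers, y is the line along which they close (so a half turn about z gives the same grasp; the last joint's range is limited). The gripper opens to 94 mm and grips with 3 to 60 N. Pads are 16 mm wide; open, the fingers measure 119 mm over their backs; the gripper's body (75 mm by 177 mm) begins 78 mm behind the grasp point.
Start: joints at [-1.45, 0.276, 1.505, -0, 1.361, -0.121], TCP at [0.138, -0.558, 0.23] pointing down, gripper open.
Joint ranges: [-2.89, 2.89], [-0.75, 2.08], [0.22, 2.7], [-1.18, 4.32], [0.11, 2.71], [-2.7, 2.7]. Speed limits (rad/s): [2.57, 2.57, 3.14, 3.14, 3.14, 3.14].

## Interface

Orientations are given as a unit quaternion [w, x, y, z].
In Python, from plant import r, gripper_to, inverse_kinematics, vision, models, telemetry gives the robot as it stands. Calls block until the motion is done:
- r.move_to(position, orientation): joint-space move of the TCP to a pose.
- r.move_l(position, rot=None, vel=0.15, guard=None): straight line of the TCP; rot=None keeps the orientation; vel is the mean speed in m/s. With guard (N) it stops when the force on the tool has changed by that much, and returns True; else False.
- r.movej(angles): joint-space move.
- gripper_to(opening, f_grip=None): finger opening in m; f_grip is the grip in N (None keeps the last); returns when the fingers have stopped.
- r.hold(seconds).
- inverse_kinematics(position, orientation): joint angles nearest the present ones, or None.
- vision.snapshot(name): name is "scene" or "side" or "wrist"; returns the picture (384x512x3 uint8, red, green, blue); there is no depth.
- vision.get_calibration(name): a dict with "fx", "fy", "cx", "cy" (pixels), "D" ([k1, k2, p1, p2, k3] as OpenCV has them; the pictures are not rectified), "position" and "orientation" of the camera in the world. Camera axes: x right, y down, z forward; pixel columns grow to the right and rows downward; lengths in m; the calibration is good to about 2 mm. A picture is of the moment at which its call begins: read the wrist's pose just before it. get_calibration takes no time and is no camera call; for the wrist camera it gives the pose at the moment of the call.
A pose or a line that the arm cannot do raises r.PlanningError and nothing moves.
- r.sign_off(): hands the job in; it is judged then, once.
Trained networks look in the newest picture that a camera, given by its name, has taken for a name from the list of things; names that differ only in an ending like _2 or _b are one class to them, and where a whole thing is asked for, a point or a joint stands for the part that bears it (a point fixed in the world has none). Each returns a list of dicts, best first, with "score" (0 to 1); they miss things now and then, are a little off and sometimes report something else, mostly with a low value. They report only what shows in the picture. A call takes as long as a camera call. They do not tell look-alikes from the thing itself.
- models.boxes_of(thing, camera): "at" ([x, y, z] in m, in world coordinates, good to about 4 mm: the middle of the surface that is visible of it).
- models.regions_of(thing, camera): "pixels" (384x512 bool, what is visible of it).
- models.mark_of(thing, camera): "at" ([x, y, z] in m, in world coordinates, good to about 4 mm: a listed point, or the origin of a listed thing).
Readings, each from a call of its own:
- telemetry.current_t(): time.
- telemetry.current_joints(): joint angles.
- telemetry.current_dq(): joint speeds.
- telemetry.current_joint_efforts(): joint torques, N m.
- telemetry.current_ee_pos(): TCP position.
- telemetry.current_tool_rot(): TCP orientation.
- telemetry.current_wrist_force(): force on the tool from outside, world axes, zero at the start.
- telemetry.current_torque(): the same for the moment, N m.
- telemetry.current_opening(): finger opening in m.
- telemetry.current_finger_force(): force on a finger pad.
Only numpy, scipy, OpenCV 4.12 (cv2) and the standard library are available. Lean on these libraries where they do the work, as an engineer would, in place of code of your own. Each camera call takes 0.05 s, during which the arm holds its last target. There are 200 camera calls.

## Working session

There is one attempt and no reset: what is moved stays moved. The work goes in short steps, each a Python script; the robot and the scene stay as the last script left them, time stands still between calls to the robot, and variables do not carry over. Pictures are saved under pics/ and viewed, at most 10 in all, crops included, and the job is handed in when it is done.

```bash
mkdir -p pics
cat > h.py <<'E'
import numpy as np, cv2
from plant import r, gripper_to, inverse_kinematics, vision, models, telemetry
def snap(cam,name):
    im=vision.snapshot(cam); cv2.imwrite(f'pics/{name}.png',im[:,:,::-1]); return im
E
python3 - <<'E'
from h import *
a=snap('scene','a'); b=snap('side','b')
cv2.imwrite('pics/ab.png',cv2.resize(np.vstack([a,b])[:,:,::-1],(512,768))[:600] if 0 else cv2.resize(np.hstack([a,b])[:,:,::-1],(800,300)))
for c in('scene','side'):
    print(c,vision.get_calibration(c))
    for t in('evaporator','well_row','gas_bar','lever1','lever6','tube_a_mid','plug_a','beaker','flask','bottle'):
        print(t,[(np.round(d['at'],3).tolist(),round(d['score'],2)) for d in models.mark_of(t,c)][:7])
print(telemetry.current_t())
E
```

```text
scene {'fx': 461.96077991043944, 'fy': 461.96077991043944, 'cx': 257.8329768513782, 'cy': 182.07308277543558, 'D': array([-0.16987537,  0.        ,  0.        ,  0.        ,  0.        ]), 'position': array([0.93218388, 0.68677104, 0.98475435]), 'orientation': array([-0.08808071,  0.24801282,  0.90200881, -0.34221564])}
evaporator [([0.529, -0.064, 0.001], 0.83)]
well_row [([0.601, -0.072, 0.082], 0.57)]
gas_bar [([0.531, -0.064, 0.186], 0.91)]
lever1 [([0.548, -0.019, 0.226], 0.6), ([0.517, -0.076, 0.232], 0.51), ([0.512, -0.116, 0.231], 0.42), ([0.514, -0.146, 0.232], 0.42), ([0.517, 0.016, 0.232], 0.37), ([0.515, -0.049, 0.232], 0.37)]
lever6 [([0.548, -0.019, 0.226], 0.6), ([0.517, -0.076, 0.232], 0.51), ([0.512, -0.116, 0.231], 0.42), ([0.514, -0.146, 0.232], 0.42), ([0.517, 0.016, 0.232], 0.37), ([0.515, -0.049, 0.232], 0.37)]
tube_a_mid [([0.601, -0.016, 0.095], 0.51)]
plug_a [([0.599, 0.014, 0.061], 0.64), ([0.597, -0.117, 0.063], 0.54), ([0.597, -0.082, 0.064], 0.45)]
beaker [([0.613, 0.175, 0.003], 0.63)]
flask [([0.623, -0.276, 0.002], 0.95)]
bottle [([0.474, -0.265, 0.003
[... 538 characters left out ...]
, 0.69)]
lever1 [([0.518, 0.01, 0.232], 0.62), ([0.543, -0.017, 0.232], 0.53), ([0.516, -0.05, 0.229], 0.47), ([0.516, -0.082, 0.232], 0.41), ([0.513, -0.114, 0.228], 0.39)]
lever6 [([0.518, 0.01, 0.232], 0.62), ([0.543, -0.017, 0.232], 0.53), ([0.516, -0.05, 0.229], 0.47), ([0.516, -0.082, 0.232], 0.41), ([0.513, -0.114, 0.228], 0.39)]
tube_a_mid [([0.602, -0.021, 0.097], 0.71), ([0.598, -0.052, 0.092], 0.66)]
plug_a [([0.599, -0.114, 0.063], 0.56), ([0.599, 0.013, 0.065], 0.51)]
beaker [([0.61, 0.176, 0.001], 0.93), ([0.6, -0.023, 0.096], 0.71)]
flask [([0.623, -0.278, 0.002], 0.97), ([0.547, -0.019, 0.233], 0.21)]
bottle [([0.48, -0.266, -0.003], 0.68), ([0.601, -0.083, 0.068], 0.57)]
1.1
```

View pics/a.png

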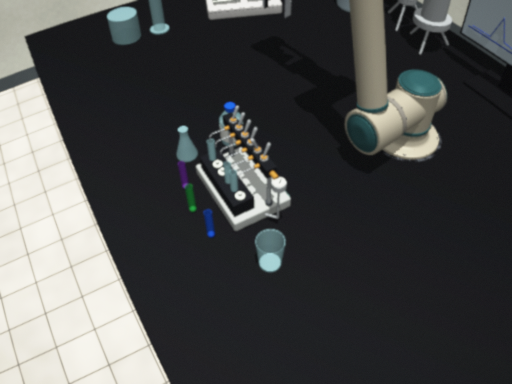

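View pics/b.png

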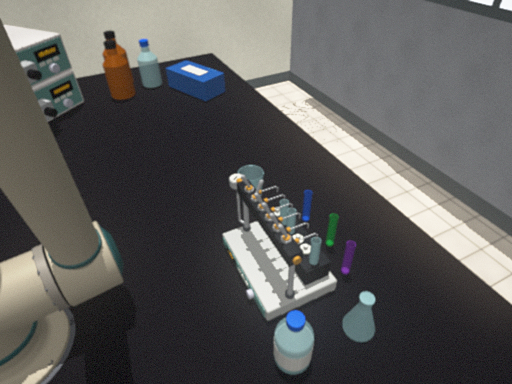

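The scene shows a row of levers, with only the second from the gauge end tipped to the wells. Tubes appear to be in wells 2, 3 and 6, for example at side pixel (316,250). Next I'll take a close look with the wrist camera.

```bash
cat >> h.py <<'E'
from scipy.spatial.transform import Rotation as Ro
def q2R(q): return Ro.from_quat([q[1],q[2],q[3],q[0]]).as_matrix()
def R2q(R): q=Ro.from_matrix(R).as_quat(); return np.array([q[3],q[0],q[1],q[2]])
def down(yaw,s=1): # tool y along evaporator x (times s)
    y=s*np.array([np.cos(yaw),np.sin(yaw),0]); z=np.array([0,0,-1.]); return R2q(np.column_stack([np.cross(y,z),y,z]))
E
python3 - <<'E'
from h import *
c=vision.get_calibration('wrist'); R=q2R(telemetry.current_tool_rot()); p=telemetry.current_ee_pos()
off=R.T@(c['position']-p); A=R.T@q2R(c['orientation']); print('cam in tool',off.round(3),A.round(2).tolist(),c['fx'])
for s in(1,-1):
    q=down(-0.03,s); Rt=q2R(q)
    for zc in (.5,.55):
        axis=Rt@A[:,2]; cam=np.array([.56,-.064,.19])-axis*(zc-.19)/-axis[2]
        pos=cam-Rt@off; j=inverse_kinematics(pos,q); print(s,zc,pos.round(3),None if j is None else np.round(j,2))
    print(s,inverse_kinematics([.48,-.05,.24],q))
E
```

```text
cam in tool [ 0.066 -0.    -0.153] [[0.0, -0.97, -0.23], [1.0, 0.0, 0.0], [-0.0, -0.23, 0.97]] 328.63056961648306
1 0.5 [ 0.56  -0.056  0.347] [-0.22  0.22  1.31 -0.    1.62 -0.19]
1 0.55 [ 0.56  -0.045  0.397] [-0.2   0.21  1.19 -0.    1.74 -0.17]
1 [-2.48097903e-01  1.30179008e-01  1.67320826e+00 -4.44089210e-16
  1.33820539e+00 -2.18097903e-01]
-1 0.5 [ 0.56  -0.072  0.347] None
-1 0.55 [ 0.56  -0.083  0.397] None
-1 None
```

Run:
```python
from h import *
p=telemetry.current_ee_pos()
r.move_l([p[0],p[1],.40],vel=.3)
r.move_to([.56,-.045,.397],down(-.03)); gripper_to(0.0)
im=snap('wrist','w'); cv2.imwrite('pics/w2.png',cv2.resize(im[:,:,::-1],(800,600)))
for t in('gas_bar','well_row','lever1','tube_a_mid','plug_a'):
    print(t,[(np.round(d['at'],3).tolist(),round(d['score'],2)) for d in models.mark_of(t,'wrist')][:8])
print(telemetry.current_t(), telemetry.current_opening(), telemetry.current_ee_pos())
```

```text
gas_bar [([0.531, -0.064, 0.182], 0.61)]
well_row [([0.598, -0.064, 0.087], 0.62), ([0.517, -0.048, 0.231], 0.24)]
lever1 [([0.511, -0.111, 0.232], 0.64), ([0.515, -0.051, 0.231], 0.62), ([0.514, 0.014, 0.226], 0.6), ([0.513, -0.083, 0.228], 0.58), ([0.545, -0.018, 0.233], 0.46)]
tube_a_mid [([0.602, -0.016, 0.101], 0.55)]
plug_a [([0.599, -0.082, 0.062], 0.82), ([0.604, 0.015, 0.065], 0.68), ([0.6, -0.117, 0.064], 0.52)]
5.9 0.00013093108085324005 [ 0.56000672 -0.04500338  0.39700153]
```

View pics/w2.png

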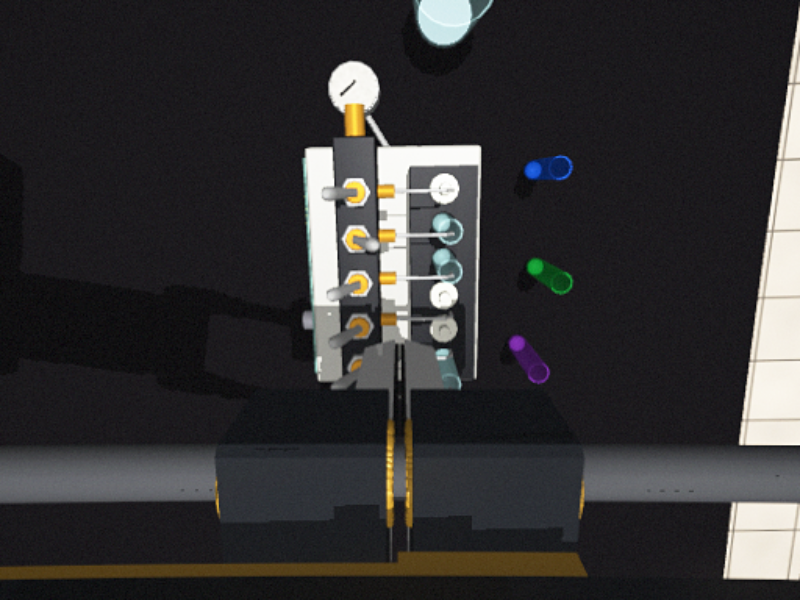

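Wells 1 to 6 hold plug, tube, tube, plug, plug and tube. The plugs are at (444,188), (443,295) and (443,328). Only lever 2, at (372,245), is on, so valves 3 and 6 need flicking on.

Run:
```python
from h import *
yaw=-.03; O=np.array([.530,-.065]); q=down(yaw); M=q2R(q)
ex=np.array([np.cos(yaw),np.sin(yaw)]); ey=np.array([-ex[1],ex[0]])
P=lambda x,y,z: np.r_[O+x*ex+y*ey,z]
for y in(.016,-.080):
    r.move_l(P(-.048,y,.30),q,vel=.2)
    r.move_l(P(-.048,y,.238),vel=.15)
    print(y,'guard',r.move_l(P(-.010,y,.238),vel=.05,guard=10),(telemetry.current_ee_pos()[:2]-O)@ex)
    r.move_l(P(-.048,y,.238),vel=.15)
    r.move_l(P(-.048,y,.30),vel=.2)
r.move_l(P(0.02,-.10,.397),vel=.25)
r.move_l(P(-.13,-.02,.45),vel=.25)
im=snap('scene','s1'); cv2.imwrite('pics/s2.png',cv2.resize(im[90:230,180:300,::-1],None,fx=4,fy=4,interpolation=2))
im=snap('side','d1'); cv2.imwrite('pics/d2.png',cv2.resize(im[165:320,215:345,::-1],None,fx=3.8,fy=3.8,interpolation=2))
for c in('scene','side'):
    for t in('lever1','tube_a_mid','plug_a'):
        print(c,t,[(np.round(d['at'],3).tolist(),round(d['score'],2)) for d in models.mark_of(t,c)][:8])
print(telemetry.current_t())
```

```text
0.016 guard False -0.009802099263517071
-0.08 guard False -0.009752113599680062
scene lever1 [([0.544, -0.144, 0.23], 0.62), ([0.519, 0.014, 0.234], 0.58), ([0.548, -0.017, 0.227], 0.55), ([0.546, -0.051, 0.228], 0.5), ([0.516, -0.078, 0.231], 0.48), ([0.513, -0.117, 0.229], 0.45)]
scene tube_a_mid [([0.598, -0.018, 0.097], 0.61)]
scene plug_a [([0.597, -0.08, 0.066], 0.53), ([0.598, 0.014, 0.063], 0.51), ([0.598, -0.116, 0.064], 0.48)]
side lever1 [([0.545, -0.052, 0.228], 0.61), ([0.546, -0.018, 0.234], 0.6), ([0.512, -0.08, 0.23], 0.56), ([0.518, 0.011, 0.233], 0.39), ([0.514, -0.116, 0.229], 0.39), ([0.545, -0.145, 0.235], 0.39), ([0.599, 0.012, 0.068], 0.26)]
side tube_a_mid [([0.599, -0.021, 0.095], 0.6)]
side plug_a [([0.6, -0.113, 0.065], 0.64), ([0.601, -0.084, 0.064], 0.56), ([0.599, 0.014, 0.067], 0.52)]
13.8667
```

View pics/d2.png

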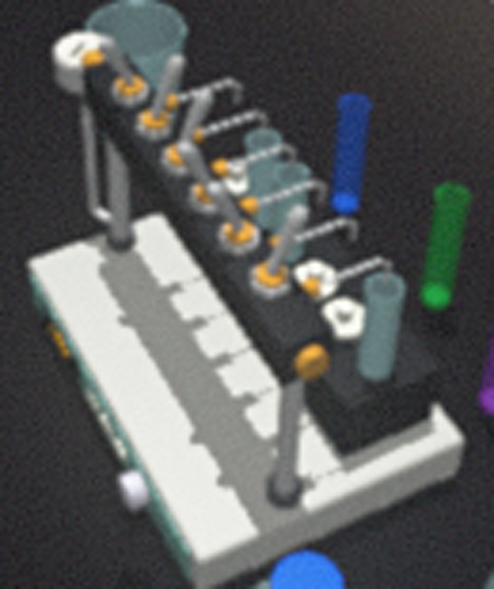

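View pics/s2.png

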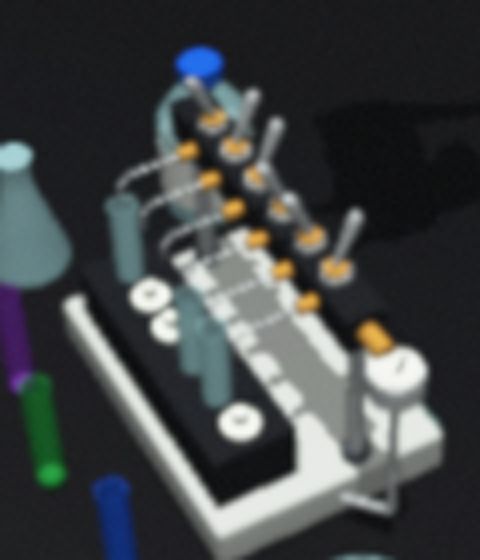

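Both views show levers 2, 3 and 6 tipped to the wells (side crop (170,75), (200,110) and (290,225)) and levers 1, 4 and 5 tipped away. In the scene crop the tubes stand at (215,360), (190,330) and (125,235), and the plugs are in place.

```bash
python3 -c "
from h import *
print(r.sign_off())"
```

```text
the job is handed in; nothing more can be done
None
```

I flicked valves 3 and 6 on; 2 was already on and 1, 4 and 5 already off, so gas now blows on the tubes in wells 2, 3 and 6 only, and I handed the job in after about 14 s with no verdict shown.

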